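# Fetch the spindles from the bolted stock chest

## Task

The stock chest on the desk is bolted shut: lift the bolt's handle out of its notch, draw the bolt back and slide the hatch open. Move every square-ended spindle (the pieces with a narrow waist) from the bin into the plywood tray, leaving the plain offcuts in the bin. Then slide the hatch fully shut, shoot the bolt home and lay its handle back down in the notch, without disturbing the other things on the desk.

Things in the scene. Friction and masses are not known exactly. Their poses are not given: they have to be found in the camera images.
- chest: Fixed low wooden stock chest, 260 mm (its x) by 410 mm (its y), 80 mm high, battens to 92 mm; origin under the middle of bin and deck, front ledge reaching x = -145 mm. The +y half is a closed deck; the -y half is the bin. On the ledge at x -130, y -60 mm stands the bolt's steel keeper, its top 131 mm up.
- bin_floor (a point): Centre of the bin's floor, 48 mm above the desk. Inside, the bin measures 200 mm along the chest's x and 185 mm along its y; its rims are 32 mm above the floor. Axes as the chest's.
- hatch (a joint): Sliding wooden hatch over the bin, 200 mm (x) by 190 mm (y), 10 mm thick, top 90 mm up. 0 = fully shut, grows to 0.19 m fully open, sliding along the chest's +y over the deck. It rubs with about 2.5 N and stays where it is left. The bolt is mounted on it and travels with it; shot home it locks the hatch.
- hatch_pull (a point): Grip point of the hatch's dark wooden pull, a bar on the hatch: 60 mm long along the chest's x, 14 mm thick along y, rising 32 mm above the hatch's top. The point is on the bar's middle line, 22 mm above the hatch's top; hatch shut, it is at chest x 0, y -145, z 112 mm. Axes as the chest's.
- bolt (a joint): Steel barrel bolt on the hatch, a 12 mm rod along the chest's x, axis 22 mm above the hatch's top, at chest y -60 mm with the hatch shut. 0 = shot home in the keeper, grows to 0.045 m drawn back, moving along the chest's +x; clear of the keeper from 0.025. Rubs with about 2 N, stays where left. It moves only 3 mm while its handle lies in the notch.
- bolt_handle (a joint): The bolt's side handle, turning about the rod: 0 = level, pointing along the chest's +y, down in the notch between two steel cheeks that end 28 mm from the rod's axis; grows as it is lifted, to 1.6 rad (straight up). Clear of the cheeks from about 0.5 rad: lift it to about 1 rad before sliding. Lightly stiff, stays where left.
- bolt_grip (a point): Centre of the grip at the handle's end: a steel cylinder 18 mm in diameter, 24 mm long, its axis parallel to the rod (chest x), 50 mm from the rod's axis. Pinched on its two flat ends it turns between the fingers. Bolt home and handle down, it is at chest x -60, y -10, z 112 mm. The point turns with the handle; its x is the chest's x.
- tray: Loose shallow plywood tray, 170 mm (x) by 150 mm (y), 28 mm high, walls and floor 5 mm thick; origin at the centre of its underside. About 0.6 kg.
- spindle1: Square-ended spindle of light wood, 52 mm long along its x: a square waist 14 mm thick and 38 mm long between two square ends, each 26 by 26 mm and 7 mm thick. Origin at its centre, so 13 mm up when it lies. About 30 g. In the bin at the start, or absent (None).
- spindle2: Square-ended spindle of light wood, 52 mm long along its x: a square waist 14 mm thick and 38 mm long between two square ends, each 26 by 26 mm and 7 mm thick. Origin at its centre, so 13 mm up when it lies. About 30 g. In the bin at the start, or absent (None).
- spindle3: Square-ended spindle of light wood, 52 mm long along its x: a square waist 14 mm thick and 38 mm long between two square ends, each 26 by 26 mm and 7 mm thick. Origin at its centre, so 13 mm up when it lies. About 30 g. In the bin at the start, or absent (None).
- spindle4: Square-ended spindle of light wood, 52 mm long along its x: a square waist 14 mm thick and 38 mm long between two square ends, each 26 by 26 mm and 7 mm thick. Origin at its centre, so 13 mm up when it lies. About 30 g. In the bin at the start, or absent (None).
- offcut1: Plain block of the same wood, 46 by 26 by 26 mm, no waist; origin at its centre. Stays in the bin.
- offcut2: Plain square stick of the same wood, 50 by 14 by 14 mm; origin at its centre. Stays in the bin.
- glue: White glue bottle, 48 mm in diameter, 120 mm high; a bystander, to be left alone. Origin under its middle.
- tin: Small can, 70 mm in diameter, 85 mm high; a bystander, to be left alone. Origin under its middle.
- stone: Grey pebble, 72 mm wide, 33 mm high; a bystander, to be left alone. Origin under its middle.
- jar: Clay jar of pencils, 86 mm in diameter, 155 mm high; a bystander, to be left alone. Origin under its middle.

How it is judged:
On the way, in this order (a step that is already met when the one before it is completed fails the run):
1. the bolt's handle is lifted and the bolt drawn clear of its keeper (value of joint bolt above 0.025 m), for 0.2 s.
2. the hatch is slid open (value of joint hatch above 0.14 m), for 0.2 s.
3. every spindle is in the tray and the offcuts are in the bin (x of spindle1 in the frame of tray between -0.085 and 0.085 m and y of spindle1 in the frame of tray between -0.075 and 0.075 m and z of spindle1 in the frame of tray between 0 and 0.045 m and x of spindle2 in the frame of tray between -0.085 and 0.085 m and y of spindle2 in the frame of tray between -0.075 and 0.075 m and z of spindle2 in the frame of tray between 0 and 0.045 m and x of spindle3 in the frame of tray between -0.085 and 0.085 m and y of spindle3 in the frame of tray between -0.075 and 0.075 m and z of spindle3 in the frame of tray between 0 and 0.045 m and x of spindle4 in the frame of tray between -0.085 and 0.085 m and y of spindle4 in the frame of tray between -0.075 and 0.075 m and z of spindle4 in the frame of tray between 0 and 0.045 m and x of offcut1 in the frame of chest between -0.1 and 0.1 m and y of offcut1 in the frame of chest between -0.19 and -0.005 m and z of offcut1 in the frame of chest between 0.045 and 0.08 m and x of offcut2 in the frame of chest between -0.1 and 0.1 m and y of offcut2 in the frame of chest between -0.19 and -0.005 m and z of offcut2 in the frame of chest between 0.045 and 0.08 m), for 0.2 s.
4. the hatch is slid shut again (value of joint hatch below 0.006 m), for 0.2 s.
At the end, for the whole second after the job is handed in: The hatch is shut (within 6 mm), the bolt home (within 6 mm) with its handle down in the notch (within 0.2 rad of level), every spindle present lies at rest inside the tray, which stands flat, and the two offcuts are in the bin (all of step 3 and value of joint each of hatch, bolt below 0.006 m and value of joint bolt_handle below 0.2 rad and linear speed of each of spindle1, spindle2, spindle3, spindle4 below 0.02 m/s and angle between tray's own z axis and vertical below 0.1 rad); the robot touches nothing.
It fails at once if a bystander on the desk is moved more than 30 mm or knocked over (distance of any of glue, tin, stone, jar from where it was at the start of the episode above 0.03 m).
Of spindle1, spindle2, spindle3, spindle4 only 3 to 4 are there at a start; the rules pass over those that are not, and their reading is None.
At some moment in a run one of tray may be knocked a few centimetres aside while the robot is not near it.
Once in a run the grip may slacken for a moment while it holds something.
It also fails if it takes over 210 s, if anything falls off the work surface, if the arm or the gripper's body presses on something with over 40 N, if the wrist force passes 120 N, or if a joint passes its speed limit or range.

## Robot

A 7-joint arm with a two-finger parallel gripper is mounted at the origin on the work surface. World frame = base frame: x ahead of the robot, y to its left, z up, the work surface at z = 0. Lengths are in m, angles in rad, forces in N, time in s.
With the tool pointing down it reaches from about 0.4 to 0.85 m from the base axis. Payload 6.9 kg.
Tool frame: the origin (TCP) lies at the very end of the fingers, on their centre line; the grasp point (between the pads) lies 19 mm behind it; z points along the fingers, y is the line along which they close (so a half turn about z gives the same grasp; the last joint's range is limited). The gripper opens to 85 mm and grips with 20 to 120 N. Pads are 22 mm wide; open, the fingers measure 114 mm over their backs; the gripper's body (76 mm by 85 mm) begins 54 mm behind the grasp point. The pads swing forward as they close: fully open they stand 13 mm farther back than shut.
Start: joints at [1.367, 0.507, -0.238, 1.5, 0.126, 1.149, -0.155], TCP at [0.191, -0.595, 0.231] pointing down, gripper open.
Joint ranges: [-3.08, 3.08], [-0.24, 2.05], [-1.43, 1.35], [0, 2.5], [-1.52, 4.66], [0.17, 1.96], [-2.89, 2.89]. Speed limits (rad/s): [2.39, 2.39, 3.14, 3.14, 3.14, 3.14, 3.14].

## Interface

Orientations are given as a unit quaternion [w, x, y, z].
In Python, from station import ctrl gives the robot as it stands. Calls block until the motion is done:
- ctrl.movep(position, orientation): joint-space move of the TCP to a pose.
- ctrl.movel(position, frame=None, max_speed=0.15): straight line of the TCP; frame=None keeps the orientation; max_speed is the mean speed in m/s.
- ctrl.set_joints(angles): joint-space move.
- ctrl.ungrasp() and ctrl.close_gripper(force=None): open the fingers fully, or close them until they stop; force is the grip in N (None keeps the last).
- ctrl.pause(seconds).
- ctrl.ik(position, orientation): joint angles nearest the present ones, or None.
- ctrl.get_state(): the state.
- ctrl.grab_frame(name): name is "scene" or "side" or "wrist"; returns the picture (384x512x3 uint8, blue, green, red); there is no depth.
- ctrl.camera_info(name): a dict with "mtx" (3x3 intrinsics, pixels), "R" (3x3) and "t" (3): a world point X has camera coordinates R X + t; the wrist camera has in their place "hand_eye" (4x4, takes a point from camera to tool coordinates, whose origin is the TCP and whose axes are the flange's). Camera axes: x right, y down, z forward; pixel columns grow to the right and rows downward; lengths in m; the calibration is good to about 2 mm. A picture is of the moment at which its call begins: read the wrist's pose just before it. camera_info takes no time and is no camera call.
A pose or a line that the arm cannot do raises ctrl.Unreachable and nothing moves.
- ctrl.close_job(): hands the job in; it is judged then, once.
The state is a dict: "time": time; "qpos": joint angles; "qd": joint speeds; "tau": joint torques, N m; "tcp_pos": TCP position; "eef_rot": TCP orientation; "contact_force": force on the tool from outside, world axes, zero at the start; "wrist_torque": the same for the moment, N m; "width": finger opening in m; "gripper_force": force on a finger pad.
Only numpy, scipy, OpenCV 4.12 (cv2) and the standard library are available. Lean on these libraries where they do the work, as an engineer would, in place of code of your own. Each camera call takes 0.05 s, during which the arm holds its last target. There are 200 camera calls.

## Working session

There is one attempt and no reset: what is moved stays moved. The work goes in short steps, each a Python script; the robot and the scene stay as the last script left them, time stands still between calls to the robot, and variables do not carry over. Pictures are saved under pics/ and viewed, at most 16 in all, crops included, and the job is handed in when it is done.

```bash
ls; mkdir -p pics; python3 - <<'E'
from station import ctrl
import cv2,numpy as np
np.set_printoptions(precision=4,suppress=True)
for n in("scene","side"):
    cv2.imwrite(f"pics/{n}0.png",ctrl.grab_frame(n)); print(n,ctrl.camera_info(n))
print(ctrl.camera_info("wrist")); print(ctrl.get_state())
E
```

```text
pics
station.py
scene {'mtx': array([[355.2195,   0.    , 248.2029],
       [  0.    , 355.2195, 194.0105],
       [  0.    ,   0.    ,   1.    ]]), 'R': array([[-0.8452,  0.5343,  0.0111],
       [ 0.3276,  0.5345, -0.7791],
       [-0.4222, -0.6548, -0.6268]]), 't': array([ 0.4152, -0.1617,  1.3249])}
side {'mtx': array([[354.1585,   0.    , 257.313 ],
       [  0.    , 354.1585, 194.0656],
       [  0.    ,   0.    ,   1.    ]]), 'R': array([[ 0.9851, -0.1713, -0.0149],
       [-0.1097, -0.5592, -0.8218],
       [ 0.1324,  0.8112, -0.5696]]), 't': array([-0.5372,  0.1868,  0.9304])}
{'mtx': array([[271.7922,   0.    , 253.0574],
       [  0.    , 271.7922, 194.0771],
       [  0.    ,   0.    ,   1.    ]]), 'hand_eye': array([[-0.0004, -0.9496, -0.3136,  0.0814],
       [ 1.    , -0.    , -0.0012, -0.0002],
       [ 0.0011, -0.3136,  0.9496, -0.1429],
       [ 0.    ,  0.    ,  0.    ,  1.    ]])}
{'time': 0.1, 'qpos': array([ 1.3665,  0.5083, -0.2375,  1.501 ,  0.1257,  1.1489, -0.1548]), 'qd': array([ 0.    , -0.0022, -0.0003, -0.0036, -0.0018,  0.0006,  0.002 ]), 'tau': array([ -0.0045, -62.1838,  -2.1943, -25.0207,   0.0125,   0.0078,
         0.    ]), 'tcp_pos': array([ 0.1903, -0.5949,  0.2305]), 'eef_rot': array([-0.0008,  0.988 ,  0.1543, -0.0001]), 'contact_force': array([-0.2577,  0.2412, -0.3022]), 'wrist_torque': array([ 0.0247,  0.0127, -0.0222]), 'gripper_force': 0.0, 'width': 0.08538304398845735}
```

View pics/scene0.png

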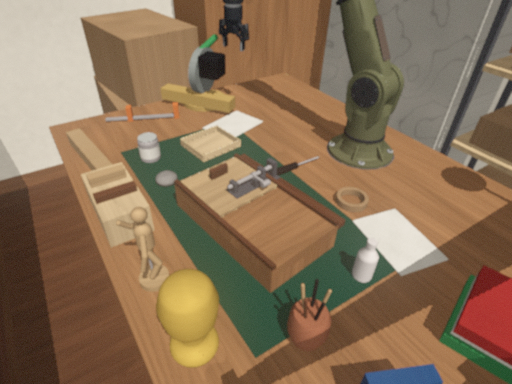

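View pics/side0.png

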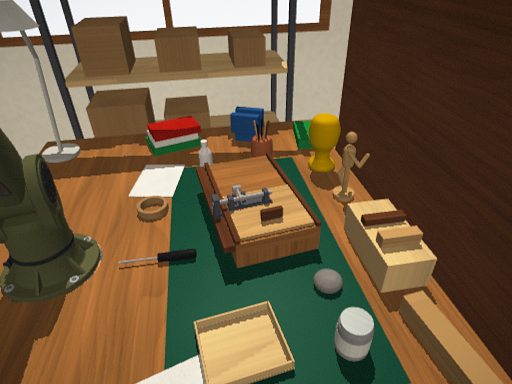

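The scene picture shows the chest in the middle with the pull at (218,170), the keeper at (233,188), the tray at (211,143), the stone at (167,178) and the tin at (149,147). The side picture shows the pull at (271,213), the keeper at (217,207), the tray around (243,343), the stone at (328,281), the tin at (354,335), the glue at (205,155) and the jar at (262,145). Next I'll get rough positions, then wrist views.

```bash
cat > h.py <<'E'
from station import ctrl
import cv2,numpy as np
from scipy.spatial.transform import Rotation as Rn
np.set_printoptions(precision=4,suppress=True)
def rot(q): return Rn.from_quat(np.r_[q[1:],q[0]]).as_matrix()
def down(yaw):
    "tool down, tool x axis at yaw in the world"
    return np.array([0,np.cos(yaw/2),np.sin(yaw/2),0])
def cam(name,st=None):
    "K, R, t with camera = R X + t"
    c=ctrl.camera_info(name)
    if name!="wrist": return c["mtx"],c["R"],c["t"]
    st=st or ctrl.get_state(); H=np.eye(4); H[:3,:3]=rot(st["eef_rot"]); H[:3,3]=st["tcp_pos"]
    M=np.linalg.inv(H@c["hand_eye"]); return c["mtx"],M[:3,:3],M[:3,3]
def ray(C,uv):
    K,R,t=C; d=R.T@np.linalg.solve(K,np.r_[uv,1.]); return -R.T@t,d
def onz(C,uv,z): o,d=ray(C,uv); return o+d*(z-o[2])/d[2]
def tri(*cu):
    "least squares meeting point of rays [(C,uv),...] and miss"
    A=np.zeros((3,3)); b=np.zeros(3); L=[]
    for C,uv in cu:
        o,d=ray(C,uv); d/=np.linalg.norm(d); P=np.eye(3)-np.outer(d,d); A+=P; b+=P@o; L.append((o,P))
    x=np.linalg.solve(A,b); return x,max(np.linalg.norm(P@(x-o)) for o,P in L)
def proj(C,X):
    K,R,t=C; p=K@(R@np.asarray(X)+t); return p[:2]/p[2]
def shot(name,fn=None):
    C=cam(name); im=ctrl.grab_frame(name)
    if fn: cv2.imwrite(f"pics/{fn}.png",im)
    return C,im
E
python3 - <<'E'
from h import *
S,D=cam("scene"),cam("side")
for n,a,b in[("pull",(218,170),(271,213)),("keeper",(233,188),(217,207)),("tray",(211,143),(243,345)),("tin",(149,147),(354,335)),("stone",(167,178),(328,281)),("glue",(365,262),(205,155)),("jar",(308,318),(262,145))]: print(n,*tri((S,a),(D,b)))
for y in (-1.57,-3.14,0,1.57): 
  for p in ((.55,-.05,.45),(.5,-.3,.45)): print(y,p,ctrl.ik(np.array(p),down(y)))
E
```

```text
pull [ 0.5792 -0.0263  0.1076] 0.0005011601384747657
keeper [0.4981 0.0289 0.0765] 0.060721525051768185
tray [ 0.4571 -0.3212  0.0098] 0.0028008672776314238
tin [ 0.6773 -0.3609  0.0419] 0.000789156520443786
stone [ 0.6832 -0.1945  0.0131] 0.0017906817671500186
glue [0.4281 0.4184 0.0569] 0.003623349964951238
jar [0.6428 0.4608 0.0574] 0.0018141721035503527
-1.57 (0.55, -0.05, 0.45) [-0.5821  0.4689  1.1521  1.2467 -0.4283  1.6809 -2.6649]
-1.57 (0.5, -0.3, 0.45) [ 0.4799  0.356   0.0311  1.1538 -0.0108  1.6319 -2.6325]
-3.14 (0.55, -0.05, 0.45) [ 0.75    0.5054 -1.318   1.2296  0.4966  1.7504  1.1352]
-3.14 (0.5, -0.3, 0.45) [ 1.042   0.4708 -1.0163  1.1455  0.4007  1.7215  1.7144]
0 (0.55, -0.05, 0.45) [ 0.4986  0.35   -0.7243  1.2325  0.2297  1.6404 -1.7493]
0 (0.5, -0.3, 0.45) [ 0.6887  0.3649 -0.3198  1.1506  0.1127  1.6427 -1.174 ]
1.57 (0.55, -0.05, 0.45) [ 0.6504  0.4127 -1.0287  1.2306  0.353   1.6815 -0.2989]
1.57 (0.5, -0.3, 0.45) [ 0.8991  0.4061 -0.701   1.1475  0.259   1.6731  0.2658]
```

```bash
python3 - <<'E'
from h import *
out=[]
for i,p in enumerate([(.5,0.08,.42),(.5,-.12,.42)]):
    ctrl.movep(np.array(p),down(0)); ctrl.pause(.3); C,im=shot("wrist"); cv2.imwrite(f"pics/w{i}.png",im); np.savez(f"pics/w{i}.npz",K=C[0],R=C[1],t=C[2])
    out.append(im)
    print(proj(C,[.579,-.026,.108]))
cv2.imwrite("pics/w0b.png",cv2.resize(out[0],(800,600))); cv2.imwrite("pics/w1b.png",cv2.resize(out[1],(800,600)))
E
```

```text
[320.1237 105.7227]
[195.4882 105.7954]
```

View pics/w0b.png

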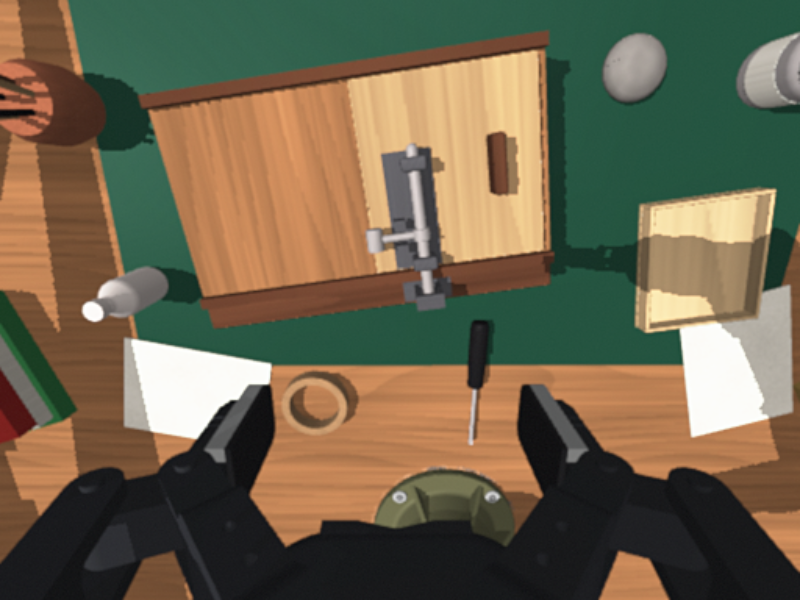

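View pics/w1b.png

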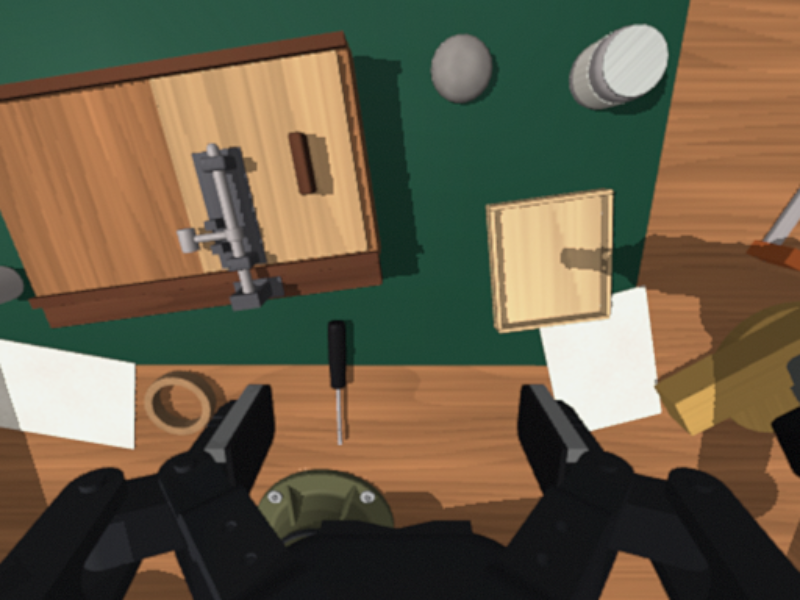

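```bash
python3 - <<'E'
from h import *
def ld(i): d=np.load(f"pics/w{i}.npz"); return d["K"],d["R"],d["t"]
A,B=ld(0),ld(1); s=512/800
P={"grip":((375,241),(186,241)),"pull far end":((494,132),(296,132)),"pull near end":((503,193),(309,193)),"keeper top":((431,287),(247,287)),"batten c":((548,33),(345,33)),"ledge c":((551,283),(381,283)),"rod tip":((411,147),(212,147)),"tray nl":((640,330),(500,330)),"tray nr":((758,316),(610,317)),"tray fl":((641,205),(488,205)),"tray fr":((775,190),(611,190))}
for n,(a,b) in P.items(): print(n,*tri((A,np.array(a)*s),(B,np.array(b)*s)))
# pull / grip by mask
for i,C in((0,A),(1,B)):
    im=cv2.imread(f"pics/w{i}.png"); hsv=cv2.cvtColor(im,cv2.COLOR_BGR2HSV)
    m=((hsv[...,2]<110)&(hsv[...,0]<15)&(hsv[...,1]>90)).astype(np.uint8)
    n,l,st,ce=cv2.connectedComponentsWithStats(m)
    for k in range(1,n):
        if 100<st[k,4]<1500 and st[k,1]<200: print(i,st[k],ce[k])
E
```

```text
grip [0.5033 0.1022 0.1191] 0.00015141615692903037
pull far end [ 0.6107 -0.018   0.1052] 6.372457476055248e-05
pull near end [ 0.552  -0.0293  0.115 ] 4.213276332311447e-05
keeper top [0.454  0.0424 0.1221] 9.765311001319122e-05
batten c [ 0.7017 -0.0682  0.0865] 0.000185602277931315
ledge c [ 0.4479 -0.1011  0.0838] 8.742857531536035e-05
rod tip [0.5963 0.0651 0.1125] 5.528705817425664e-05
tray nl [ 0.3555 -0.267   0.0005] 0.00027187940573103134
tray nr [ 0.3849 -0.4075  0.0245] 0.00023180713749506324
tray fl [ 0.5294 -0.2381 -0.0013] 0.00032961136809777513
tray fr [ 0.5502 -0.3794  0.0303] 0.0005160945284838704
0 [ 90  28 261  43 726] [216.814   49.6364]
0 [312  86  13  38 243] [316.8848 105.428 ]
0 [ 24  96  38  20 503] [ 43.7813 105.3559]
0 [277 160  78  30 720] [319.0611 174.4861]
0 [128 172 137  22 277] [196.1372 181.8989]
0 [194 186  65  14 244] [229.7992 192.3566]
1 [185  85  18  40 425] [193.3647 104.0071]
```

Both views are sharp: the grip is at about (375,241) and (186,241), the pull near (500,163) and (303,163), and the tray is at the right. I'll take closer views over the bolt to pin the chest's pose.

```bash
python3 - <<'E'
from h import *
ims=[]
for i,p in enumerate([(.45,0.09,.32),(.45,0.0,.32)]):
    ctrl.movep(np.array(p),down(0.155)); ctrl.pause(.3); C,im=shot("wrist",f"c{i}"); np.savez(f"pics/c{i}.npz",K=C[0],R=C[1],t=C[2])
    ims.append(cv2.resize(im[0:200,60:452],(784,400),interpolation=cv2.INTER_CUBIC)[:, :])
    print(proj(C,[.503,.102,.112]),proj(C,[.58,-.024,.122]))
cv2.imwrite("pics/cc.png",cv2.resize(np.vstack(ims),(588,600))) if 0 else [cv2.imwrite(f"pics/cc{i}.png",v) for i,v in enumerate(ims)]
E
```

```text
[249.9836 127.3753] [367.4897  77.5564]
[180.0139 115.5753] [293.1149  64.5341]
```

View pics/cc0.png

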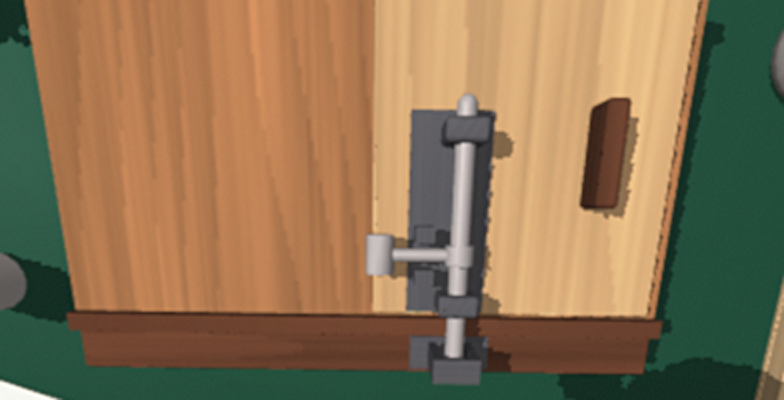

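View pics/cc1.png

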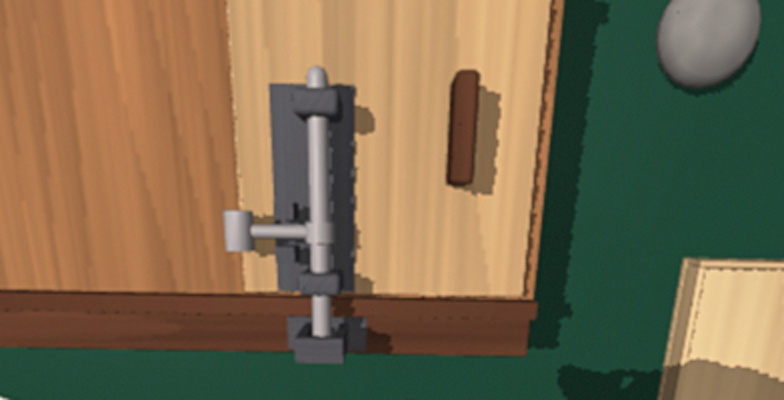

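The grip centre is at crop (379,255) and (238,231), the pull's top centre at (612,152) and (463,127), and the rod from (468,97) to (455,350) and from (316,70) to (320,330). I'll fit the chest pose from these.

```bash
python3 - <<'E'
from h import *
from scipy.optimize import least_squares
def ld(i): d=np.load(f"pics/c{i}.npz"); return d["K"],d["R"],d["t"]
C=[ld(0),ld(1)]
f=lambda p:np.array(p)/2+[60,0]
obs=[[(379,255),(238,231)],[(619,98),(467,71)],[(602,207),(460,184)],[(468,97),(316,70)],[(455,345),(320,325)]]
for o in obs: print(*tri((C[0],f(o[0])),(C[1],f(o[1]))))
def res(v):
    x,y,a,dz,r0,r1=v; R=np.array([[np.cos(a),-np.sin(a)],[np.sin(a),np.cos(a)]])
    pts=[(-.06,-.01,.112),(.03,-.145,.122),(-.03,-.145,.122),(r0,-.06,.112),(r1,-.06,.112)]
    return np.concatenate([proj(C[k],np.r_[R@p[:2]+[x,y],p[2]+dz])-f(o[k]) for p,o in zip(pts,obs) for k in(0,1)])
s=least_squares(res,[.56,.12,.155,0,.06,-.12]); print(s.x,s.fun.reshape(-1,2))
np.save("chest.npy",s.x[:3])
E
```

```text
[0.503  0.1026 0.1147] 6.559519297541139e-05
[ 0.6095 -0.0188  0.1194] 0.00010292785395016766
[ 0.5514 -0.0272  0.1145] 0.0003174990548727683
[0.5978 0.0652 0.1148] 0.00018462745243390556
[0.454  0.0453 0.1188] 0.0004600567582132935
[ 0.5607  0.121   0.1355 -0.0027  0.0303 -0.118 ] [[-0.2899 -0.091 ]
 [ 0.7789  0.1993]
 [-0.0628 -0.4178]
 [-0.0119 -0.6332]
 [ 0.8651  0.9306]
 [ 0.0574  0.2244]
 [-0.8614  0.0493]
 [ 0.3758 -0.1019]
 [-1.411   0.1692]
 [ 0.4942 -0.2516]]
```

```bash
cat >> h.py <<'E'
try: CX,CY,CA=np.load("chest.npy")
except OSError: pass
def c2w(x,y,z): return np.array([CX+x*np.cos(CA)-y*np.sin(CA),CY+x*np.sin(CA)+y*np.cos(CA),z])
def w2c(p): d=np.array(p[:2])-[CX,CY]; return np.array([d[0]*np.cos(CA)+d[1]*np.sin(CA),-d[0]*np.sin(CA)+d[1]*np.cos(CA),p[2]])
def rep(s=""):
    st=ctrl.get_state(); print(s,"t%.1f"%st["time"],"chest",w2c(st["tcp_pos"]),"w %.4f"%st["width"],"F",st["contact_force"],"gf %.0f"%st["gripper_force"])
E
python3 - <<'E'
from h import *
rep(); yaw=CA+np.pi/2
GZ=.113; off=.016   # TCP below the grip's middle
ctrl.movep(c2w(-.06,-.01,.20),down(yaw)); rep("above")
ctrl.movel(c2w(-.06,-.01,GZ-off)); rep("down")
ctrl.close_gripper(30); rep("closed")
for a in np.linspace(0,1.08,8)[1:]:
    ctrl.movel(c2w(-.06,-.06+.05*np.cos(a),GZ-off+.05*np.sin(a)),max_speed=.06)
rep("lifted")
ctrl.movel(c2w(-.06+.0445,-.06+.05*np.cos(a),GZ-off+.05*np.sin(a)),max_speed=.06); rep("drawn")
shot("scene","s1")
im=shot("side")[1]; cv2.imwrite("pics/s1.png",cv2.resize(im[140:280,160:360],(800,560)))
E
```

```text
t6.4 chest [-0.1259 -0.104   0.3201] w 0.0854 F [-0.4392 -0.2142  0.0094] gf 0
above t7.4 chest [-0.0599 -0.0101  0.2003] w 0.0855 F [-0.5649 -0.2674  0.6125] gf 0
down t8.3 chest [-0.0595 -0.0098  0.0978] w 0.0854 F [0.4324 0.7414 0.3289] gf 0
closed t8.8 chest [-0.0598 -0.01    0.0972] w 0.0231 F [-0.1739 -1.0126  1.2137] gf 35
lifted t10.8 chest [-0.0595 -0.0357  0.1417] w 0.0233 F [-1.2038  5.0158  2.6366] gf 30
drawn t11.7 chest [-0.0154 -0.0354  0.1415] w 0.0233 F [-1.8084  5.513   4.2628] gf 35
```

View pics/s1.png

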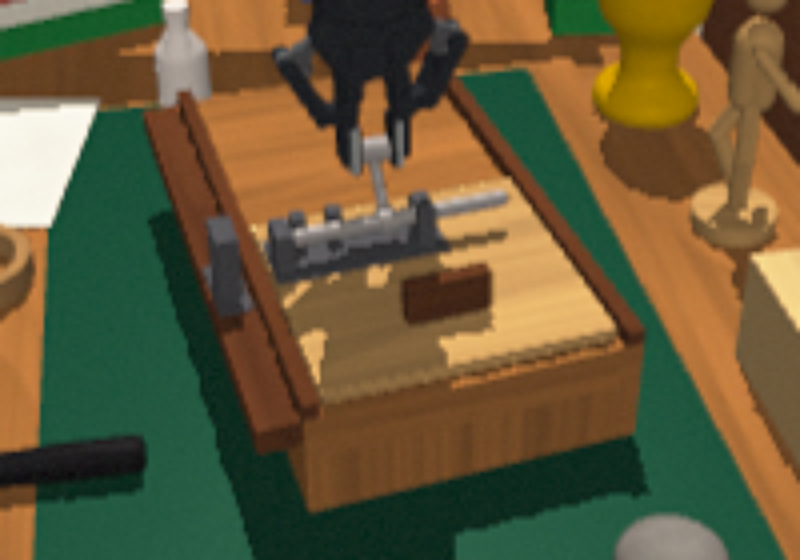

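The handle is up in the fingers and the bolt is clear of the keeper (keeper at (225,260), rod end at (275,240)). Next I'll open the hatch.

```bash
python3 - <<'E'
from h import *
ctrl.ungrasp(); p=w2c(ctrl.get_state()["tcp_pos"])
ctrl.movel(c2w(p[0],p[1],.22)); 
ctrl.movep(c2w(0,-.145,.19),down(CA)); rep("above")
ctrl.movel(c2w(0,-.145,.097)); rep("down")
ctrl.close_gripper(50); rep("closed")
ctrl.movel(c2w(0,.043,.097),max_speed=.12); rep("slid")
ctrl.ungrasp(); ctrl.movel(c2w(0,.043,.2)); rep()
# look into bin, two places
for i,(x,y) in enumerate([(-.10,-.06),(-.10,-.15)]):
    ctrl.movep(c2w(x,y,.30),down(CA)); ctrl.pause(.3); C,im=shot("wrist",f"b{i}"); np.savez(f"pics/b{i}.npz",K=C[0],R=C[1],t=C[2]); print(proj(C,c2w(0,-.0975,.06)))
    cv2.imwrite(f"pics/bb{i}.png",cv2.resize(im[:220,80:440],(800,489),interpolation=cv2.INTER_CUBIC))
E
```

```text
above t14.1 chest [-0.0003 -0.1443  0.1895] w 0.0851 F [ 0.5674 -0.1764 -0.5407] gf 0
down t14.9 chest [ 0.0006 -0.1446  0.0977] w 0.0851 F [0.156  0.4443 0.1627] gf 0
closed t15.5 chest [ 0.0001 -0.1452  0.0974] w 0.0131 F [-1.4104 -1.1205  3.899 ] gf 50
slid t17.3 chest [-0.0004  0.0435  0.0974] w 0.0130 F [-3.1667 -0.1635  5.8464] gf 51
 t18.8 chest [-0.0005  0.0426  0.1992] w 0.0853 F [ 0.718  -0.0516 -0.2346] gf 0
[283.0936  89.3379]
[214.7438  89.4985]
```

View pics/bb0.png

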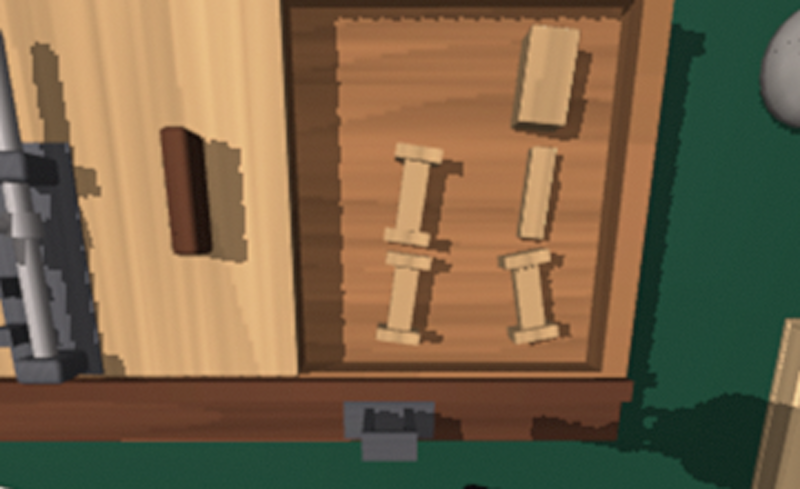

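View pics/bb1.png

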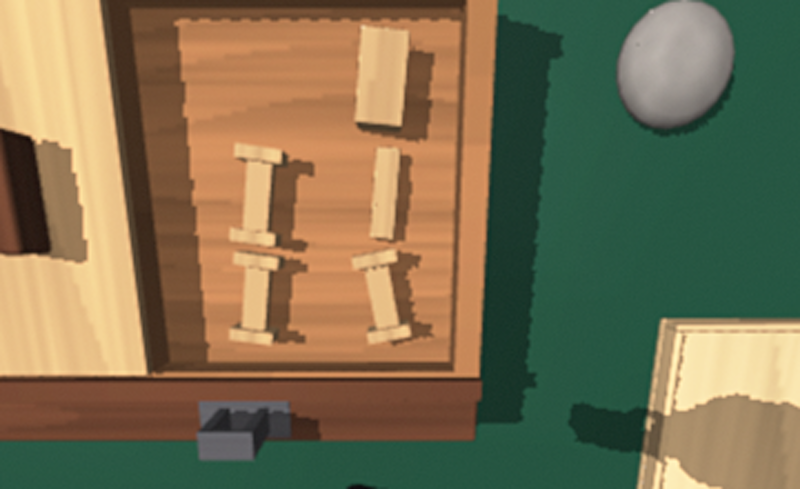

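The bin holds three spindles, in bb0 at about (414,195), (404,298) and (531,297). The stick at (538,193) and the block at (548,75) are plain offcuts. I'll measure them by contours in both views and tune a tray detector on w1.

```bash
cat >> h.py <<'E'
def wood(im,smax,vmin=120):
    h=cv2.cvtColor(im,cv2.COLOR_BGR2HSV).astype(int)
    return ((h[...,0]>8)&(h[...,0]<30)&(h[...,1]<smax)&(h[...,1]>35)&(h[...,2]>vmin)).astype(np.uint8)*255
def pieces(C,im,smax=125,vmin=170):
    "light blobs inside the bin: rect centre px, solidity, area"
    poly=np.array([proj(C,c2w(x,y,.055)) for x,y in((-.098,-.188),(.098,-.188),(.098,-.01),(-.098,-.01))])
    roi=np.zeros(im.shape[:2],np.uint8); cv2.fillConvexPoly(roi,poly.astype(int),255)
    m=wood(im,smax,vmin)&roi; out=[]
    for c in cv2.findContours(m,cv2.RETR_EXTERNAL,cv2.CHAIN_APPROX_NONE)[0]:
        a=cv2.contourArea(c)
        if a<150: continue
        r=cv2.minAreaRect(c); out.append((np.array(r[0]),a/cv2.contourArea(cv2.convexHull(c)),a,cv2.boxPoints(r)))
    return out,m
E
python3 - <<'E'
from h import *
R=[]
for i in(0,1):
    d=np.load(f"pics/b{i}.npz"); C=(d["K"],d["R"],d["t"]); im=cv2.imread(f"pics/b{i}.png")
    hsv=cv2.cvtColor(im,cv2.COLOR_BGR2HSV)
    if i==0:
        for u,v in((414,195),(404,298),(531,297),(450,100),(538,193),(310,200)): print("hsv",hsv[int(v*.45),int(u*.45)+80])
    o,m=pieces(C,im); R.append((C,o)); print(i,len(o))
for c,s,a,b in R[0][1]:
    print("px",c,"sol %.2f area %.0f"%(s,a))
    g=onz(R[0][0],c,.065); 
    j=min(R[1][1],key=lambda q:np.linalg.norm(onz(R[1][0],q[0],.065)-g))
    X,e=tri((R[0][0],c),(R[1][0],j[0])); 
    w=[w2c(onz(R[0][0],p,X[2])) for p in b]; l=max((w[1]-w[0],w[2]-w[1]),key=np.linalg.norm)
    w2=[w2c(onz(R[1][0],p,X[2])) for p in j[3]]; l2=max((w2[1]-w2[0],w2[2]-w2[1]),key=np.linalg.norm)
    print("   chest",w2c(X),"miss %.4f"%e,"size",np.linalg.norm(w[1]-w[0]),np.linalg.norm(w[2]-w[1]),"ang",np.arctan(l[1]/l[0]),np.arctan(l2[1]/l2[0]),"sol2 %.2f"%j[1])
im=cv2.imread("pics/w1.png"); hsv=cv2.cvtColor(im,cv2.COLOR_BGR2HSV)
for u,v in((530,240),(580,258),(550,315),(600,360),(492,270)): print("tray hsv",(u,v),hsv[int(v*.64),int(u*.64)])
E
```

```text
hsv [ 16 113 209]
hsv [ 16 114 210]
hsv [ 16 114 208]
hsv [ 12 141 148]
hsv [ 16 112 210]
hsv [ 12 139  92]
0 5
1 5
px [261.1495 133.9235] sol 0.56 area 432
   chest [-0.0558 -0.0689  0.0747] miss 0.0002 size 0.0520189254439512 0.025499384549282137 ang -0.14148738170251873 -0.13729224859231354 sol2 0.61
px [319.8463 129.7829] sol 0.70 area 348
   chest [-0.0523 -0.1458  0.0774] miss 0.0020 size 0.02553496424642606 0.04306371690683613 ang 0.3004098698453234 0.21253435722299197 sol2 0.59
px [321.87  85.91] sol 0.86 area 366
   chest [ 0.004  -0.1475  0.0624] miss 0.0001 size 0.049705086569264915 0.014139711675730178 ang -0.0788487070662744 -0.0942963806344027 sol2 0.92
px [265.5153  87.1354] sol 0.57 area 504
   chest [ 0.0019 -0.0737  0.0763] miss 0.0001 size 0.051821740113292804 0.025426968807925738 ang -0.13869439235198108 -0.1643421796245674 sol2 0.60
px [326.81  32.83] sol 0.93 area 854
   chest [ 0.0621 -0.1458  0.0742] miss 0.0001 size 0.045258702807003545 0.025735180287115172 ang -0.08821786662838993 -0.09375009303205438 sol2 0.95
tray hsv (530, 240) [ 19  91 233]
tray hsv (580, 258) [ 17 100 146]
tray hsv (550, 315) [ 20  90 241]
tray hsv (600, 360) [ 34   8 242]
tray hsv (492, 270) [ 22  82 133]
```

```bash
cat >> h.py <<'E'
def tray(C,im,near=(.453,-.323),rad=.17):
    "tray centre xy and yaw from its rim outline at z=.028"
    h=cv2.cvtColor(im,cv2.COLOR_BGR2HSV).astype(int)
    m=((h[...,0]>14)&(h[...,0]<32)&(h[...,1]>45)&(h[...,1]<128)&(h[...,2]>60)).astype(np.uint8)*255
    roi=np.zeros_like(m); poly=np.array([proj(C,[near[0]+rad*np.cos(a),near[1]+rad*np.sin(a),.028]) for a in np.linspace(0,6.28,40)])
    cv2.fillPoly(roi,[poly.astype(np.int32)],255); m=cv2.morphologyEx(m&roi,cv2.MORPH_OPEN,np.ones((3,3),np.uint8))
    c=max(cv2.findContours(m,cv2.RETR_EXTERNAL,cv2.CHAIN_APPROX_NONE)[0],key=cv2.contourArea)
    w=np.array([onz(C,p[0],.028)[:2] for p in c])
    (cx,cy),sz,_=r=cv2.minAreaRect((w*1000).astype(np.float32)); b=cv2.boxPoints(r)/1000
    e=max((b[1]-b[0],b[2]-b[1]),key=np.linalg.norm); a=np.arctan2(e[1],e[0]); a=(a+np.pi/2)%np.pi-np.pi/2
    return np.array([cx,cy])/1000,a,np.sort(sz)
E
python3 - <<'E'
from h import *
for i in(0,1):
    d=np.load(f"pics/w{i}.npz"); print(tray((d["K"],d["R"],d["t"]),cv2.imread(f"pics/w{i}.png")))
def pick(x,y,ang):
    ctrl.movep(c2w(x,y,.17),down(CA+ang)); ctrl.movel(c2w(x,y,.0515)); rep("at piece")
    ctrl.close_gripper(40); rep("closed"); ctrl.movel(c2w(x,y,.22)); rep("up")
pick(-.056,-.0725,-.11)
ctrl.movep(np.array([.42,-.32,.36]),down(.15)); ctrl.pause(.2)
C,im=shot("wrist","t1"); print(tray(C,im)); rep()
E
```

```text
(array([ 0.4587, -0.3118]), np.float32(0.13709581), array([165.0876, 174.7907]))
(array([ 0.4587, -0.317 ]), np.float32(0.13962388), array([156.2553, 173.2852]))
at piece t22.3 chest [-0.0553 -0.0727  0.0525] w 0.0855 F [ 0.654   0.8387 -0.7522] gf 0
closed t22.9 chest [-0.0559 -0.0725  0.0517] w 0.0130 F [-1.5772 -0.1233  3.8014] gf 41
up t24.2 chest [-0.0565 -0.0726  0.2192] w 0.0130 F [-0.2083 -0.1542  0.1068] gf 40
(array([ 0.4575, -0.3202]), np.float32(0.14302838), array([151.4072, 170.5519]))
 t25.9 chest [-0.1984 -0.4172  0.3598] w 0.0132 F [ 0.0981 -0.5703 -0.0677] gf 40
```

View pics/t1.png

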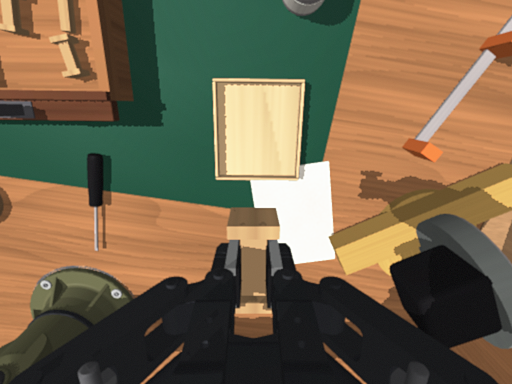

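The spindle is held between the fingers at (253,265). The tray is clear at (258,130) and measures 151 x 171 mm as expected. I'll place this one and carry on with the other two, with checks.

```bash
cat >> h.py <<'E'
LOOK=np.array([.42,-.32,.36])
def pick(x,y,ang):
    ctrl.movep(c2w(x,y,.17),down(CA+ang)); ctrl.movel(c2w(x,y,.0515))
    ctrl.close_gripper(40); ctrl.movel(c2w(x,y,.22)); rep("up"); return ctrl.get_state()["width"]
def look(fn):
    ctrl.movep(LOOK,down(.15)); ctrl.pause(.2); C,im=shot("wrist",fn); T=tray(C,im); print(T); rep("look"); return T
def place(T,tx,ty):
    c,a,_=T; p=c+[tx*np.cos(a)-ty*np.sin(a),tx*np.sin(a)+ty*np.cos(a)]; q=down(a+np.pi/2)
    ctrl.movep(np.r_[p,.12],q); rep("over"); ctrl.movel(np.r_[p,.014]); rep("placing"); ctrl.ungrasp(); ctrl.movel(np.r_[p,.15]); 
E
python3 - <<'E'
from h import *
place(look("t1b"),-.02,-.041)
assert pick(.002,-.074,-.13)>.01
T=look("t2"); assert ctrl.get_state()["width"]>.01
place(T,-.02,.041)
assert pick(-.052,-.126,.2)>.01
T=look("t3")
E
```

```text
(array([ 0.4577, -0.3202]), np.float32(0.13871264), array([151.3557, 170.0348]))
look t26.4 chest [-0.199 -0.418  0.36 ] w 0.0129 F [ 0.7645 -0.0439  0.1394] gf 40
over t27.5 chest [-0.1811 -0.4645  0.1207] w 0.0129 F [ 0.3774 -0.7597 -0.4637] gf 40
placing t28.4 chest [-0.1808 -0.4645  0.0149] w 0.0132 F [ 0.7062 -0.5252 -0.1607] gf 40
up t34.9 chest [ 0.0015 -0.0741  0.2191] w 0.0130 F [-0.318   0.2045 -0.6584] gf 40
(array([ 0.4575, -0.3202]), np.float32(0.13944435), array([151.2004, 170.6476]))
look t36.7 chest [-0.1984 -0.4173  0.3598] w 0.0134 F [-0.0148 -0.3837 -0.3717] gf 40
over t37.7 chest [-0.1815 -0.3828  0.1206] w 0.0127 F [-0.2646 -0.1625  0.073 ] gf 40
placing t38.6 chest [-0.1814 -0.3825  0.0148] w 0.0128 F [0.2742 1.1157 0.2392] gf 40
up t44.7 chest [-0.0526 -0.126   0.2191] w 0.0131 F [-0.5141  0.6962 -1.463 ] gf 40
(array([ 0.4575, -0.3201]), np.float32(0.14188659), array([151.3172, 170.571 ]))
look t46.2 chest [-0.1983 -0.4171  0.3597] w 0.0130 F [ 0.031  -0.4622 -0.6288] gf 40
```

View pics/t3.png

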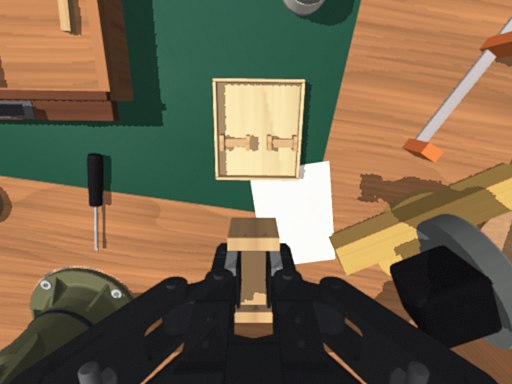

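Two spindles lie in the tray at (237,142) and (284,142), and the third is held. I'll place it, check tray and bin, then shut the hatch.

```bash
python3 - <<'E'
from h import *
place(look("t3b"),.016,0)
C,im=None,None
look("t4"); a=cv2.imread("pics/t4.png")[60:200,0:330]
ctrl.movep(c2w(-.10,-.12,.30),down(CA)); ctrl.pause(.2); C,im=shot("wrist","b4")
cv2.imwrite("pics/v4.png",cv2.resize(np.vstack([a,im[:200,90:420]]),(660,680))[:, :][:600] if 0 else np.vstack([cv2.resize(a,(660,280)),cv2.resize(im[:160,90:420],(660,320))]))
rep()
E
```

```text
(array([ 0.4578, -0.3201]), np.float32(0.13909328), array([151.1898, 170.028 ]))
look t46.7 chest [-0.199  -0.4179  0.36  ] w 0.0130 F [ 0.0575 -0.1941 -1.3401] gf 40
over t47.8 chest [-0.1453 -0.4236  0.1207] w 0.0131 F [ 0.3452 -0.3366 -0.1448] gf 40
placing t48.7 chest [-0.1449 -0.4233  0.0149] w 0.0131 F [ 0.1504 -0.0967  0.663 ] gf 40
(array([ 0.4578, -0.3201]), np.float32(0.14330983), array([151.5354, 170.0845]))
look t51.8 chest [-0.199  -0.4179  0.359 ] w 0.0853 F [0.7032 0.4545 0.0512] gf 0
 t53.2 chest [-0.1   -0.121  0.3  ] w 0.0855 F [-0.4122 -0.0855  0.0493] gf 0
```

View pics/v4.png

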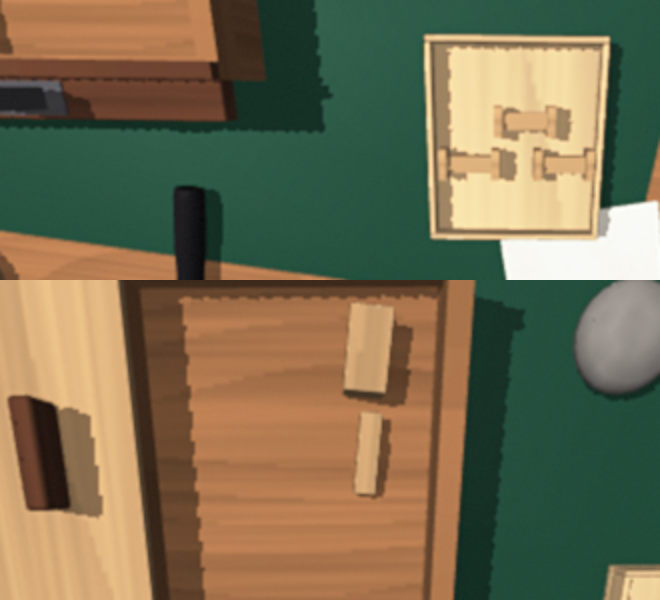

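All three spindles are in the tray (crop (525,120), (470,163), (563,163)), and only the block and stick remain in the bin. Next I'll shut the hatch and bolt it.

```bash
python3 - <<'E'
from h import *
ctrl.movep(c2w(0,.043,.2),down(CA)); ctrl.movel(c2w(0,.043,.097)); ctrl.close_gripper(50); rep("closed")
ctrl.movel(c2w(0,-.14,.097),max_speed=.12); ctrl.movel(c2w(0,-.1465,.097),max_speed=.03); rep("shut")
ctrl.ungrasp(); rep("open"); ctrl.movel(c2w(0,-.1465,.22))
a=1.08; x=-.0155; y=-.06+.05*np.cos(a); z=.113+.05*np.sin(a)
ctrl.movep(c2w(-.10,-.05,.30),down(CA)); ctrl.pause(.2); C,im=shot("wrist","e0"); print(proj(C,c2w(x,y,z)),proj(C,c2w(0,-.145,.122)))
side=shot("side")[1][140:280,160:360]
cv2.imwrite("pics/e0v.png",np.hstack([cv2.resize(im[:200,100:400],(450,300)),cv2.resize(side,(350,300))]))
E
```

```text
closed t55.6 chest [0.0001 0.0431 0.0973] w 0.0130 F [-0.9554  0.098   3.6325] gf 50
shut t57.6 chest [ 0.0006 -0.1459  0.0973] w 0.0132 F [2.8707 5.1909 5.0974] gf 51
open t58.3 chest [-0.     -0.1465  0.097 ] w 0.0854 F [-0.66    0.8356 -0.2739] gf 0
[239.0633 101.028 ] [339.6157  86.1582]
```

View pics/e0v.png

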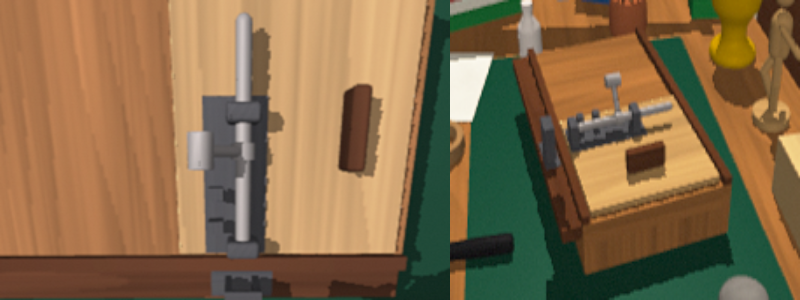

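```bash
python3 - <<'E'
from h import *
def grip(C,im,X):
    u,v=proj(C,X).astype(int); w=im[v-22:v+23,u-22:u+23]; h=cv2.cvtColor(w,cv2.COLOR_BGR2HSV)
    m=((h[...,1]<45)&(h[...,2]>105)).astype(np.uint8); m=cv2.morphologyEx(m,cv2.MORPH_OPEN,np.ones((7,7),np.uint8))
    n,l,s,c=cv2.connectedComponentsWithStats(m)
    print(s[1:].tolist()); k=1+np.argmax(s[1:,4]); return s[k,:2]+(s[k,2:4]-1)/2+[u-22,v-22]
X=c2w(-.0155,-.035,.155); o=[]
for p in((-.10,-.03,.30),(-.10,-.10,.30),(-.14,-.03,.30)):
    ctrl.movep(c2w(*p),down(CA)); ctrl.pause(.2); C,im=shot("wrist"); g=grip(C,im,X); o.append((C,g)); print(g,proj(C,X))
P,e=tri(*o); c=w2c(P); print(c,e,"angle",np.arctan2(c[2]-.113,c[1]+.06),"r",np.hypot(c[2]-.113,c[1]+.06)); rep()
E
```

```text
[[10, 0, 35, 36, 727], [39, 27, 6, 18, 82], [18, 38, 7, 7, 49]]
[262.   95.5] [257.9025 100.9671]
[[9, 10, 15, 25, 358]]
[184. 100.] [190.0499 100.9547]
[[9, 6, 16, 29, 446], [39, 7, 6, 14, 78]]
[252.5  55. ] [258.1266  57.1168]
[-0.014  -0.0338  0.1726] 0.005658365084842382 angle 1.157305085591512 r 0.06512992692868667
 t62.0 chest [-0.1397 -0.0307  0.2998] w 0.0852 F [ 0.9055 -0.4159  0.6732] gf 0
```

The grip stands about 6 mm further toward +y than computed, in the views from both places. That means the handle is at about 0.93 rad, so I'll use that.

```bash
python3 - <<'E'
from h import *
yaw=CA+np.pi/2; off=.016; a0=.93
P=lambda x,a:c2w(x,-.06+.05*np.cos(a),.113-off+.05*np.sin(a))
ctrl.movep(P(-.015,a0)+[0,0,.08],down(yaw)); ctrl.movel(P(-.015,a0)); rep("down")
ctrl.close_gripper(30); rep("closed")
ctrl.movel(P(-.061,a0),max_speed=.05); rep("home")
for a in np.linspace(a0,-.02,8)[1:]: ctrl.movel(P(-.0605,a),max_speed=.06)
rep("laid"); ctrl.ungrasp(); rep("open")
p=w2c(ctrl.get_state()["tcp_pos"]); ctrl.movel(c2w(p[0],p[1],.22))
ctrl.movep(np.array((.45,0.0,.32)),down(0.155)); ctrl.pause(.3); C,im=shot("wrist","f"); D,sd=shot("side")
print(proj(C,c2w(-.06,-.01,.112)),proj(C,c2w(0,-.145,.122)))
cv2.imwrite("pics/fv.png",np.vstack([cv2.resize(im[0:160,60:452],(784,320)),cv2.resize(sd[150:250,180:360],(504,280))[:, :].repeat(1,0) if 0 else cv2.copyMakeBorder(cv2.resize(sd[150:250,180:360],(504,280)),0,0,0,280,cv2.BORDER_CONSTANT)]))
E
```

```text
down t63.9 chest [-0.0146 -0.0297  0.138 ] w 0.0854 F [-0.2429  0.1218  0.5468] gf 0
closed t64.4 chest [-0.0153 -0.0298  0.1373] w 0.0234 F [-2.3394  0.9176  4.1023] gf 34
home t65.5 chest [-0.0606 -0.03    0.1373] w 0.0232 F [2.5128 1.6261 5.5637] gf 34
laid t67.4 chest [-0.0607 -0.0091  0.0959] w 0.0233 F [0.9299 5.4768 2.0341] gf 40
open t68.0 chest [-0.0606 -0.0102  0.096 ] w 0.0854 F [-0.1995  0.3672 -0.8506] gf 0
[178.5369 115.5362] [291.5732  63.5858]
```

View pics/fv.png

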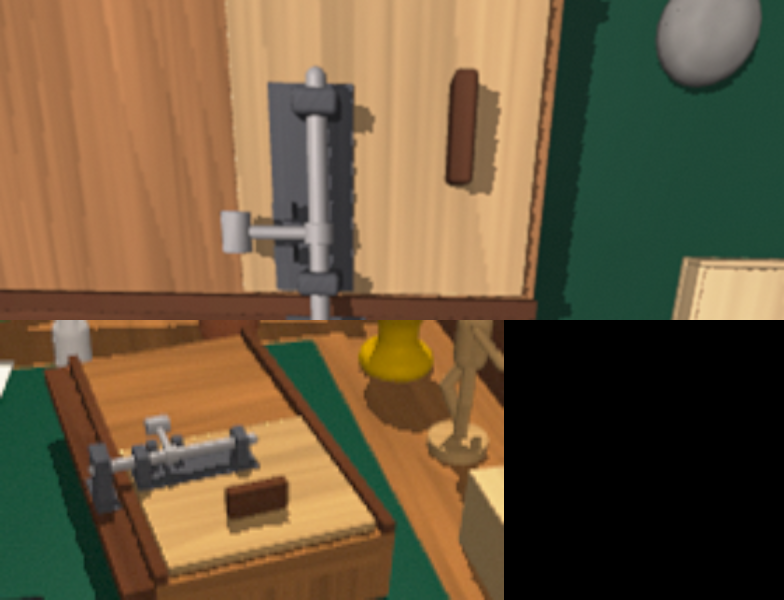

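Hatch and bolt look exactly as at the start, but the grip looks slightly larger and may be raised. I'll compare the side view with the starting one.

```bash
python3 - <<'E'
from h import *
D,sd=shot("side","sf"); a=cv2.imread("pics/side0.png")
for k in(0,.2,.4,.6,.8): print(k,proj(D,c2w(-.06,-.06+.05*np.cos(k),.112+.05*np.sin(k))))
f=lambda i:cv2.resize(i[165:235,200:300],(400,280),interpolation=cv2.INTER_CUBIC)
w=lambda i:cv2.resize(i[90:150,150:250],(400,240),interpolation=cv2.INTER_CUBIC)
cv2.imwrite("pics/cmp.png",np.vstack([np.hstack([f(a),f(sd)]),np.hstack([w(cv2.imread("pics/c1.png")),w(cv2.imread("pics/f.png"))])]))
E
```

```text
0 [235.9219 187.8155]
0.2 [235.8393 185.1023]
0.4 [235.9384 182.826 ]
0.6 [236.22   181.0809]
0.8 [236.678 179.947]
```

View pics/cmp.png

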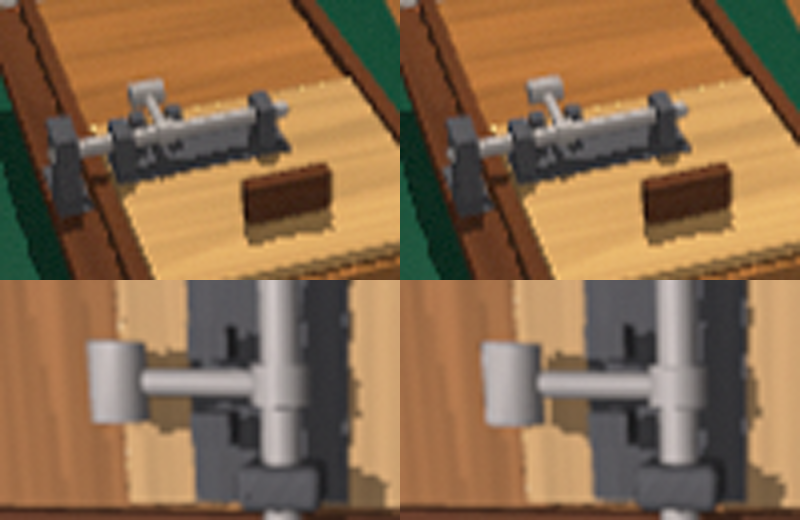

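The grip sits about half a pixel high, so the handle is maybe 0.1 rad above level. I'll press it down gently with closed fingers for margin.

```bash
python3 - <<'E'
from h import *
ctrl.close_gripper(20)
ctrl.movep(c2w(-.06,-.009,.16),down(CA+np.pi/2)); ctrl.movel(c2w(-.06,-.009,.130),max_speed=.08); ctrl.pause(.2)
f0=ctrl.get_state()["contact_force"][2]
for z in np.arange(.129,.1155,-.001):
    ctrl.movel(c2w(-.06,-.009,z),max_speed=.02); ctrl.pause(.1); st=ctrl.get_state(); f=st["contact_force"][2]-f0
    print("%.4f %.4f %.1f"%(z,st["tcp_pos"][2],f))
    if f>9: break
ctrl.movel(c2w(-.06,-.009,.2)); ctrl.movep(np.array((.45,0.0,.32)),down(0.155)); ctrl.pause(.3)
_,im=shot("wrist","g"); _,sd=shot("side")
_,T=None,None
f=lambda i:cv2.resize(i[165:235,200:300],(400,280),interpolation=cv2.INTER_CUBIC)
w=lambda i:cv2.resize(i[90:150,150:250],(400,240),interpolation=cv2.INTER_CUBIC)
cv2.imwrite("pics/cmp2.png",np.vstack([np.hstack([f(cv2.imread("pics/side0.png")),f(sd)]),np.hstack([w(cv2.imread("pics/c1.png")),w(im)])]))
ctrl.ungrasp(); look("t9"); 
cv2.imwrite("pics/cmp2.png",np.hstack([cv2.imread("pics/cmp2.png")[:, :], ])); rep()
E
```

```text
0.1290 0.1290 0.3
0.1280 0.1280 0.2
0.1270 0.1270 0.5
0.1260 0.1260 0.2
0.1250 0.1250 -0.3
0.1240 0.1240 -0.7
0.1230 0.1230 -0.5
0.1220 0.1219 -1.2
0.1210 0.1210 0.8
0.1200 0.1205 6.8
0.1190 0.1202 12.7
(array([ 0.4575, -0.3201]), np.float32(0.14147425), array([151.3156, 170.6389]))
look t80.9 chest [-0.1983 -0.4169  0.3601] w 0.0855 F [ 0.8179  0.38   -0.0746] gf 0
 t80.9 chest [-0.1983 -0.4169  0.3601] w 0.0855 F [ 0.8179  0.38   -0.0746] gf 0
```

View pics/cmp2.png

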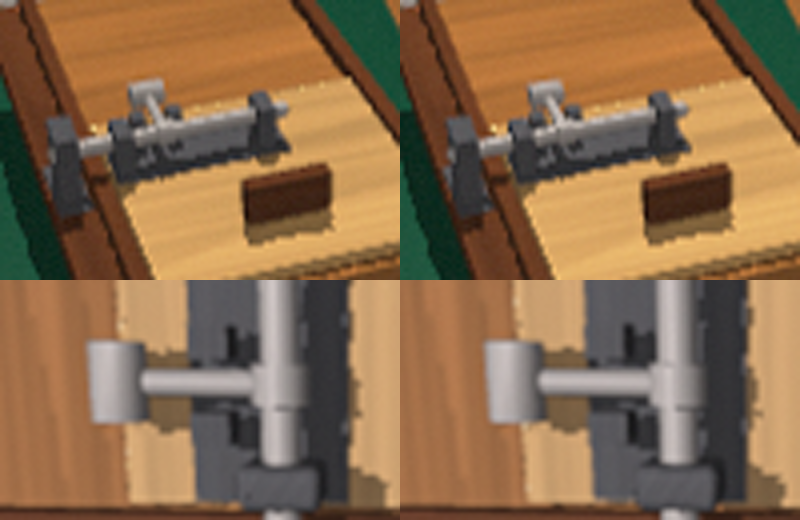

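The handle now rests on its stop and matches the starting view. The tray has not moved, so I'm handing in.

```bash
python3 -c "
from h import *
print(ctrl.close_job())"
```

```text
the job is handed in; nothing more can be done
None
```

I handed the job in at about 81 s on the robot's clock. The three spindles present are in the tray, both offcuts are still in the bin, the hatch is shut and the bolt is home with its handle down in the notch; no verdict came back.

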